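Drainage lumps from the sash dispenser

TASK

I need drainage lumps for potting: slide the bamboo tray along the bench until it stands under the dispenser's spout, then raise the dispenser's sash so that all four lumps slide down into the tray, and lower the sash fully again. Keep the tray on the bench and leave the other things where they are.

Things in the scene. Friction and masses are not known exactly. Their poses are not given: they have to be found in the camera images.
- feeder: Cedar lump dispenser, fixed, 136 mm wide (x), 225 mm tall, from y = -140 to +15 mm. Origin on the bench straight below the sash; z up; lumps slide to +y. Behind the sash: open-topped hopper with a 30 degree chute floor. In front: aluminium spout, 112 mm wide, ending at y = +60 mm, underside at least 80 mm above the bench; below it, it is free from y = +15 mm on, so the tray fits under.
- spout (a point): Middle of the spout's lip, on the chute floor, 90 mm above the bench.
- sash (a joint): Vertical sliding sash (clear pane in an aluminium frame, 108 mm wide, 85 mm tall) that closes the chute. 0 = fully down (shut), grows to 0.070 m fully up. It stays where it is left; takes about 8 N to raise and 3 N to push down. It starts shut or up to 5 mm up.
- sash_grip (a point): Middle of the sash handle: level round aluminium bar, 16 mm thick, 84 mm long along the dispenser's x, a stem at each end, 33 mm above the sash's top edge, free all round; can be pinched from above, fingers closing along the dispenser's y. 245 mm above the bench when shut; moves with the sash.
- tray: Open bamboo plant tray, 190 mm (its x) by 180 mm (its y), 55 mm tall, walls and floor 8 mm thick, 0.5 kg, loose on the bench in front of the spout. Origin: centre of its underside, z up.
- lump0: Knobbly terracotta drainage lump, about 43 x 34 x 36 mm, 30 g; one of four alike that lie in the hopper behind the sash. Origin about its centre.
- lump1: Knobbly terracotta drainage lump, about 43 x 34 x 36 mm, 30 g; one of four alike that lie in the hopper behind the sash. Origin about its centre.
- lump2: Knobbly terracotta drainage lump, about 43 x 34 x 36 mm, 30 g; one of four alike that lie in the hopper behind the sash. Origin about its centre.
- lump3: Knobbly terracotta drainage lump, about 43 x 34 x 36 mm, 30 g; one of four alike that lie in the hopper behind the sash. Origin about its centre.
- black_pot: Bystander: charcoal plastic plant pot, 120 mm wide, 110 mm tall, on the left. Origin: centre of its underside.
- thumb_pot: Bystander: small white ceramic thumb pot, 70 mm wide, 55 mm tall, near the robot's right. Origin: centre of its underside.
- trowel: Bystander: aluminium trowel with dark wooden handle, 290 mm long, lying flat (up to 24 mm high) along the far side. Origin: about the middle of its length, on the underside.
- sprayer: Bystander: white closed bottle, 72 mm wide, 200 mm tall, on the right. Origin: centre of its underside.
- brush: Bystander: hand brush lying flat on the left. Origin: about the middle of its length, on the underside.

How it is judged:
By the outcome, as a careful person would: the job done as asked, in the order asked, and still so for the second after the job is handed in, with the robot touching nothing.
It also fails if it takes over 51 s, if anything falls off the work surface, if the arm or the gripper's body presses on something with over 40 N, if the wrist force passes 120 N, or if a joint passes its speed limit or range.

ROBOT

A 6-joint arm with a two-finger parallel gripper is mounted at the origin on the work surface. World frame = base frame: x ahead of the robot, y to its left, z up, the work surface at z = 0. Lengths are in m, angles in rad, forces in N, time in s.
With the tool pointing down it reaches from about 0.425 to 0.925 m from the base axis. Payload 12.5 kg.
Tool frame: the origin (TCP) lies at the very end of the fingers, on their centre line; the grasp point (between the pads) lies bot.grasp_offset behind it (bot.grasp_offset is the distance from the TCP to the grasp point, in m); z points along the fingers, y is the line along which they close (so a half turn about z gives the same grasp; the last joint's range is limited). The gripper opens to 85 mm and grips with 20 to 120 N. Pads are 22 mm wide; open, the fingers measure 114 mm over their backs; the gripper's body (76 mm by 85 mm) begins 54 mm behind the grasp point. The pads swing forward as they close: fully open they stand 13 mm farther back than shut.
Start: joints at [-0.106, 0.491, 1.559, -0, 1.092, -0.106], TCP at [0.625, 0, 0.231] pointing down, gripper open.
Joint ranges: [-3.1, 3.1], [-0.84, 2.19], [0.05, 2.79], [-1.13, 4.28], [0.06, 2.93], [-2.69, 2.69]. Speed limits (rad/s): [2.22, 2.22, 2.79, 3.14, 3.14, 3.14].

INTERFACE

Orientations are given as a unit quaternion [w, x, y, z].
In Python, from workcell import bot gives the robot as it stands.
- The arm moves only by the shell command python3 -m pendant 'ROWS' [FORCE]. ROWS is JSON, a list that holds one entry, the list of rows, each a list of 7 numbers: the opening, from 0 (shut) to 1 (fully open), then the shift along the tool's x, y, z in m, then the turn, a rotation vector about the tool's x, y, z in rad. In form: [[[fingers, tx, ty, tz, ax, ay, az], ...]]. A call has 1 to 12 rows; each row shifts and turns the commanded pose from where the row before left it, along the tool's axes as they then stand; what a row does not reach is not made up. A row lasts 1/12 s, in which the tool goes at most 41.7 mm and 7.16 degrees, less where a joint would pass 70% of its speed; a pose out of reach is approached as far as the arm can. A call is refused whole if a number of a shift passes 0.0417 or a number of a turn 0.125, either way. A call with a gripper value outside its range is refused whole. The fingers move at their own pace and stop on an object; FORCE is the grip in N (left out, the last holds). Time passes only in rows, so rows that do not move let the fingers close. It gives the time, the measured TCP pose, the force, the opening and the grip force at its end, in the units of the state.
- bot.read_state(): the state, without advancing time (a new reading comes with each control period).
- bot.capture(name): name is "scene" or "side" or "wrist"; returns the picture (384x512x3 uint8, red, green, blue); there is no depth.
- bot.get_calibration(name): a dict with "fovy" (degrees; the focal length in pixels is half the picture's height over the tangent of half this angle, whatever the lens; pixels are square), "cx", "cy" (the principal point, pixels), "D" ([k1, k2, p1, p2, k3] as OpenCV has them; the pictures are not rectified), "world_to_cam" (4x4, takes a point from world to camera coordinates). Camera axes: x right, y up, looking along -z (the intrinsics and any distortion apply to the point x, -y, -z); pixel columns grow to the right and rows downward; lengths in m; the calibration is good to about 2 mm. A picture is of the moment at which its call begins: read the wrist's pose just before it. get_calibration takes no time and is no camera call; for the wrist camera it gives the pose at the moment of the call.
- bot.sign_off(): hands the job in; it is judged then, once.
The state is a dict: "time": time; "joints": joint angles; "qd": joint speeds; "effort": joint torques, N m; "position": TCP position; "eef_rot": TCP orientation; "contact_force": force on the tool from outside, world axes, zero at the start; "wrist_torque": the same for the moment, N m; "opening": finger opening in m; "finger_force": force on a finger pad.
Only numpy, scipy, OpenCV 4.12 (cv2) and the standard library are available. Lean on these libraries where they do the work, as an engineer would, in place of code of your own. Each camera call takes 0.05 s, during which the arm holds its last target. There are 200 camera calls.

## Working session

There is one attempt and no reset: what is moved stays moved. The work goes in short steps, Python scripts to look and compute and a shell command to move; the robot and the scene stay as the last step left them, time stands still between calls to the robot, and variables do not carry over. Pictures are saved under pics/ and viewed, at most 10 in all, crops included, and the job is handed in when it is done.

```bash
mkdir -p pics; ls; python3 - <<'E'
from workcell import bot
import cv2,numpy as np
s=bot.read_state();print(s, bot.grasp_offset)
for n in("scene","side"):
    im=bot.capture(n);cv2.imwrite(f"pics/{n}0.png",im[...,::-1])
    print(n,bot.get_calibration(n))
E
```

```text
pics
{'time': 0.0, 'joints': array([-1.05601097e-01,  4.91628566e-01,  1.55949907e+00,  6.28687516e-07,
        1.09169760e+00, -1.05547142e-01]), 'qd': array([ 0.00117021,  0.00026497,  0.00035341,  0.00031415, -0.00064256,
       -0.00023396]), 'effort': array([-2.53899279e-04, -6.18447447e+01, -2.61596632e+01, -1.41405640e-04,
        4.01603000e-03, -9.44706159e-06]), 'position': array([6.24753564e-01, 4.83015746e-05, 2.30667783e-01]), 'eef_rot': array([-4.79455621e-04,  7.07125825e-01,  7.07087468e-01, -3.87219149e-04]), 'contact_force': array([-0.1741112 , -0.12418207,  0.06288877]), 'wrist_torque': array([-0.01873385,  0.06061677, -0.01008561]), 'finger_force': 0.0, 'opening': 0.0854113265483218} 0.0187
scene {'fovy': 49.32247138567927, 'cx': 252.9531085932436, 'cy': 187.74748160891357, 'D': array([-0.11676582,  0.        ,  0.        ,  0.        ,  0.        ]), 'world_to_cam': array([[-0.13829401,  0.99033533, -0.01052125,  0.10650617],
       [-0.68920786, -0.08860354,  0.71912581,  0.26823907],
       [ 0.71124348,  0.10670213,  0.69480023, -1.9963986 ],
       [ 0.        ,  0.        ,  0.        ,  1.        ]])}
side {'fovy': 56.09949251025513, 'cx': 254.56751713458044, 'cy': 192.90742757111371, 'D': array([-0.01773049,  0.        ,  0.        ,  0.        ,  0.        ]), 'world_to_cam': array([[ 0.99903738, -0.04364242,  0.00443395, -0.56617814],
       [ 0.02338714,  0.61540938,  0.7878606 , -0.14427428],
       [-0.03711284, -0.78699849,  0.61583765, -1.26860812],
       [ 0.        ,  0.        ,  0.        ,  1.        ]])}
```

View pics/scene0.png

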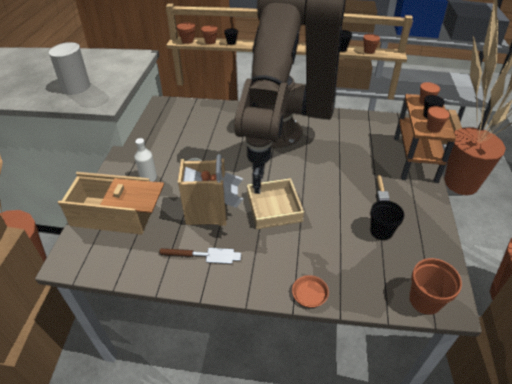

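View pics/side0.png

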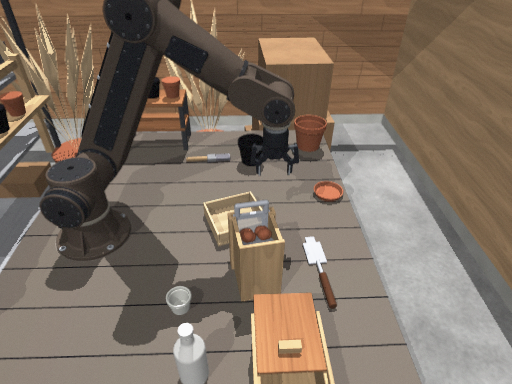

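The scene picture shows the feeder at about (203,192), with its spout toward the tray at (275,203). The trowel is at (200,255). In the side picture the feeder is at (255,255), with the sash frame at (252,215) and the tray at (232,217). I'll enlarge both.

```bash
cat > h.py <<'E'
import cv2,numpy as np
from workcell import bot
def cam(n):
    c=bot.get_calibration(n);f=192/np.tan(np.radians(c["fovy"])/2)
    return np.array([[f,0,c["cx"]],[0,f,c["cy"]],[0,0,1.]]),np.array(c["D"],float),np.array(c["world_to_cam"])
F=np.diag([1,-1,-1.])
def proj(c,P):
    K,D,T=c;return cv2.projectPoints(np.array(P,float).reshape(-1,1,3),cv2.Rodrigues(F@T[:3,:3])[0],F@T[:3,3],K,D)[0][:,0]
def ray(c,uv):
    K,D,T=c;p=cv2.undistortPoints(np.array(uv,float).reshape(1,1,2),K,D)[0,0]
    R=T[:3,:3];return -R.T@T[:3,3],R.T@F@np.r_[p,1]
def plane(c,uv,z):
    o,d=ray(c,uv);return o+d*(z-o[2])/d[2]
def tri(c1,u1,c2,u2):
    o,d=ray(c1,u1);p,e=ray(c2,u2)
    s=np.linalg.lstsq(np.c_[d,-e],p-o,rcond=None)[0];a=o+d*s[0];b=p+e*s[1]
    return (a+b)/2,np.linalg.norm(a-b)
E
python3 - <<'E'
import cv2
a=cv2.imread("pics/scene0.png")[145:235,170:310];b=cv2.imread("pics/side0.png")[185:305,195:295]
cv2.imwrite("pics/a.png",cv2.resize(a,(784,504),interpolation=cv2.INTER_CUBIC))  #5.6
cv2.imwrite("pics/b.png",cv2.resize(b,(500,600),interpolation=cv2.INTER_CUBIC))  #5
E
```

```text
(no output)
```

View pics/a.png

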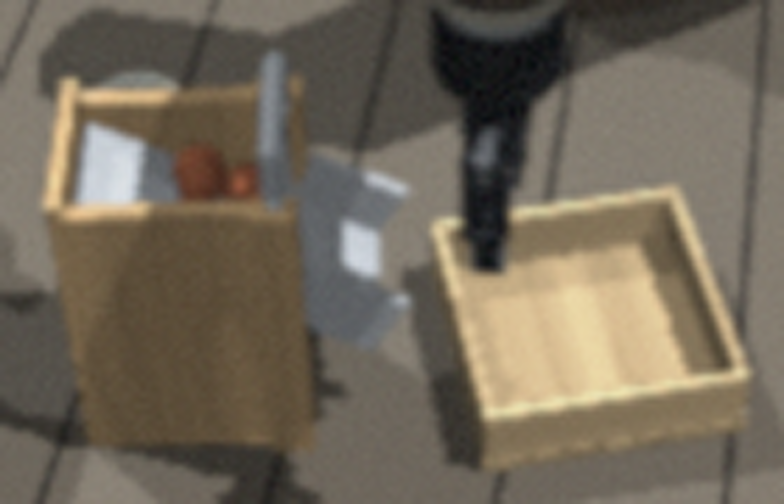

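View pics/b.png

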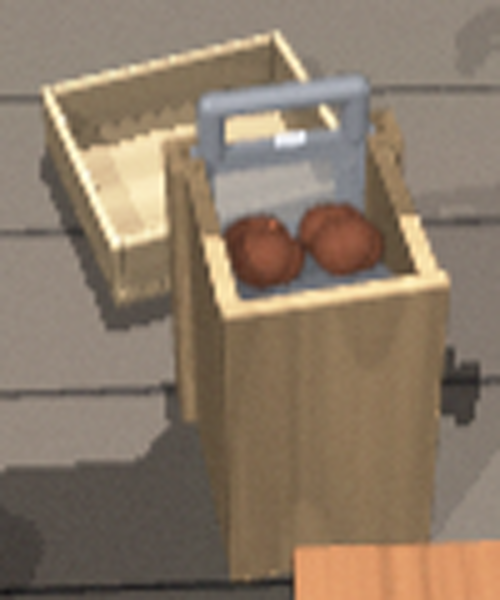

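The enlarged scene crop shows the hopper's top corners at (68,82), (55,212), (300,210) and (297,85). The tray's rim corners are at (436,224), (678,190), (745,372) and (487,412). In the side crop the handle bar runs from (207,100) to (362,85), and the rear top corners are at (228,312) and (445,285).

```bash
cat > m.py <<'E'
from h import *
S=cam("scene");D=cam("side")
a=lambda u,v:(170+(u+.5)/5.6-.5,145+(v+.5)/5.6-.5)
b=lambda u,v:(195+(u+.5)/5-.5,185+(v+.5)/5-.5)
np.set_printoptions(precision=4,suppress=True)
print("feeder scene");
for p in((68,82),(52,212),(302,210),(300,82)):print(plane(S,a(*p),.225)[:2])
print("feeder side");
for p in((228,312),(445,285)):print(plane(D,b(*p),.225)[:2])
print("bar side")
for p in((207,100),(365,85)):print(plane(D,b(*p),.245)[:2])
print("bar scene")
for p in((272,62),(278,198)):print(plane(S,a(*p),.245)[:2])
print("lip scene z=.09");
for p in((408,187),(378,262),(400,303),(372,345)):print(plane(S,a(*p),.09)[:2])
T=np.array([plane(S,a(*p),.055)[:2] for p in((436,222),(678,188),(747,372),(487,414))]);print("tray",T,T.mean(0))
for i in range(4):
    e=T[(i+1)%4]-T[i];print(np.linalg.norm(e),np.degrees(np.arctan2(e[1],e[0])))
T=np.array([plane(D,b(*p),.055)[:2] for p in((45,90),(278,35),(118,243))]);print("tray side",T)
E
python3 m.py
```

```text
feeder scene
[ 0.512  -0.2939]
[ 0.6327 -0.2716]
[ 0.6116 -0.1206]
[ 0.4935 -0.1446]
feeder side
[ 0.5162 -0.2967]
[ 0.6285 -0.2821]
bar side
[ 0.5065 -0.1521]
[ 0.5966 -0.1422]
bar scene
[ 0.4995 -0.1604]
[ 0.6239 -0.1316]
lip scene z=.09
[ 0.439  -0.0867]
[ 0.5152 -0.0951]
[ 0.5515 -0.0742]
[ 0.5917 -0.0862]
tray [[ 0.4352 -0.0682]
 [ 0.378   0.0988]
 [ 0.5517  0.1576]
 [ 0.6106 -0.0084]] [0.4938 0.0449]
0.17655885450266445 108.89458323257792
0.18333525773892798 18.689521950545593
0.17615856012337328 -70.46051244474275
0.18531699181517894 -161.18107286599883
tray side [[ 0.3834  0.0917]
 [ 0.5564  0.151 ]
 [ 0.4426 -0.0702]]
```

Feeder: origin about (0.552, -0.148), yaw 8°. The rear, front and bar estimates agree within about 5 mm. Tray: centre about (0.4965, 0.043), x axis at 19°. I'll pinch its +y wall at (0.469, 0.124) and drag it. First I move over that wall.

```bash
python3 -m pendant '[[[1,0.0175,-0.0225,0,0,0,0],[1,0.0175,-0.0225,0,0,0,0],[1,0.0175,-0.0225,0,0,0,0],[1,0.0175,-0.022,0,0,0,0],[1,0.0175,-0.022,0,0,0,0],[1,0.0175,-0.022,0,0,0,0],[1,0.0175,-0.022,0,0,0,0]]]' 60
python3 -m pendant '[[[1,0,0,0,0,0,0.124],[1,0,0,0,0,0,0.124],[1,0,0,0,0,0,0.124],[1,0,0,0,0,0,0.124],[1,0,0,0,0,0,0.124],[1,0,0,0,0,0,0.124],[1,0,0,0,0,0,0.124],[1,0,0,0,0,0,0.124],[1,0,0,0,0,0,0.124],[1,0,0,0,0,0,0.124],[1,0,0,0,0,0,0]]]'
python3 - <<'E'
from h import *
W=cam("wrist");im=bot.capture("wrist")[...,::-1].copy();cv2.imwrite("pics/w1.png",im)
np.save("w1.npy",W[2]);print(W[2].round(4),W[0].round(1),W[1])
p=bot.read_state()["position"];print(p,proj(W,[p,p*[1,1,0]+[0,0,.055]]))
E
```

```text
time: 0.68
position: [0.4682, 0.1232, 0.2311]
eef_rot: [-0.0, 0.707, 0.707, -0.0]
contact_force: [1.4, 1.1, 0.2]
opening: 0.0852
finger_force: 0.0
time: 1.6
position: [0.4694, 0.1225, 0.2311]
eef_rot: [-0.0, 0.987, 0.162, -0.0]
contact_force: [0.9, -0.3, -0.2]
opening: 0.0852
finger_force: 0.0
[[ 3.200e-01 -9.474e-01  1.000e-04 -3.510e-02]
 [ 8.988e-01  3.035e-01 -3.163e-01 -4.198e-01]
 [ 2.996e-01  1.013e-01  9.487e-01 -5.335e-01]
 [ 0.000e+00  0.000e+00  0.000e+00  1.000e+00]] [[277.6   0.  255.1]
 [  0.  277.6 189.8]
 [  0.    0.    1. ]] [-0.01485086  0.          0.          0.          0.        ]
[0.46940995 0.12249539 0.23115734] [[253.39885064 248.05177642]
 [254.25111479 171.31340511]]
```

View pics/w1.png

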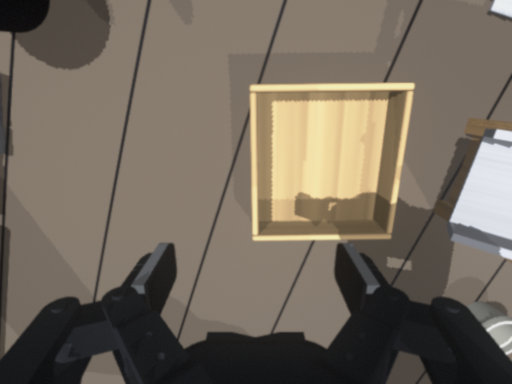

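The wrist view shows the tray square to the gripper, with rim corners at (249,85), (414,83), (393,240) and (253,241). The TCP projects onto the left wall at (254,171), which is where I want it.

```bash
python3 - <<'E'
from h import *
W=cam("wrist")
T=np.array([plane(W,p,.055)[:2] for p in((249,85),(414,83),(393,240),(253,241))]);print(T.round(4),T.mean(0))
for i in range(4):
    e=T[(i+1)%4]-T[i];print(np.linalg.norm(e).round(4),np.degrees(np.arctan2(e[1],e[0])).round(1))
E
```

```text
[[ 0.5581  0.1591]
 [ 0.6188 -0.0082]
 [ 0.4417 -0.0768]
 [ 0.3814  0.0938]] [0.50000089 0.04197601]
0.1779 -70.1
0.1899 -158.8
0.1809 109.5
0.1884 20.3
```

Centre (0.500, 0.042), yaw 20°, and the sides measure 0.190 × 0.180 as given. Now I descend and pinch the wall.

```bash
python3 -m pendant '[[[1,0,0,0.03,0,0,0],[1,0,0,0.03,0,0,0],[1,0,0,0.03,0,0,0],[1,0,0,0.03,0,0,0],[1,0,0,0.03,0,0,0],[1,0,0,0.03,0,0,0],[1,0,0,0.023,0,0,0],[1,0,0,0,0,0,0]]]' 60
python3 -m pendant '[[[0,0,0,0,0,0,0],[0,0,0,0,0,0,0],[0,0,0,0,0,0,0],[0,0,0,0,0,0,0],[0,0,0,0,0,0,0],[0,0,0,0,0,0,0],[0,0,0,0,0,0,0],[0,0,0,0,0,0,0]]]' 60
```

```text
time: 2.32
position: [0.4678, 0.1222, 0.0248]
eef_rot: [-0.0, 0.986, 0.167, -0.003]
contact_force: [-0.2, 0.5, -0.1]
opening: 0.0854
finger_force: 0.0
time: 2.98
position: [0.4698, 0.1226, 0.0291]
eef_rot: [0.0, 0.986, 0.165, 0.001]
contact_force: [-1.3, -0.1, 9.2]
opening: 0.007
finger_force: 59.3
```

The wall is gripped at 7 mm opening. I rotate the tray to the feeder's yaw, then slide it under the spout.

```bash
python3 -m pendant '[[[0,0,0,0,0,0,0.04],[0,0,0,0,0,0,0.04],[0,0,0,0,0,0,0.04],[0,0,0,0,0,0,0.04],[0,0,0,0,0,0,0.04],[0,0,0,0,0,0,0]]]'
python3 -m pendant '[[[0,0.0044,0.0078,0,0,0,0],[0,0.0044,0.0078,0,0,0,0],[0,0.0044,0.0078,0,0,0,0],[0,0.0044,0.0078,0,0,0,0],[0,0.0044,0.0078,0,0,0,0],[0,0.0044,0.0078,0,0,0,0],[0,0.0044,0.0078,0,0,0,0],[0,0.0044,0.0078,0,0,0,0],[0,0.0044,0.0078,0,0,0,0],[0,0.0044,0.0078,0,0,0,0],[0,0,0,0,0,0,0]]]'
python3 - <<'E'
from h import *
im=bot.capture("scene")[...,::-1];cv2.imwrite("pics/s1.png",im)
b=bot.capture("side")[...,::-1]
cv2.imwrite("pics/s2.png",np.hstack([cv2.resize(im[140:240,170:300],None,fx=3.1,fy=3.1,interpolation=2),cv2.resize(b[170:270,195:320],None,fx=3.1,fy=3.1,interpolation=2)]))
W=cam("wrist");cv2.imwrite("pics/w2.png",bot.capture("wrist")[...,::-1])
E
```

```text
time: 3.48
position: [0.4708, 0.1226, 0.0291]
eef_rot: [-0.0, 0.998, 0.064, 0.002]
contact_force: [3.5, -0.9, 7.5]
opening: 0.007
finger_force: 58.8
time: 4.4
position: [0.5242, 0.0501, 0.0291]
eef_rot: [0.0, 0.998, 0.065, 0.001]
contact_force: [-0.1, -5.5, 6.9]
opening: 0.007
finger_force: 59.4
```

View pics/s2.png

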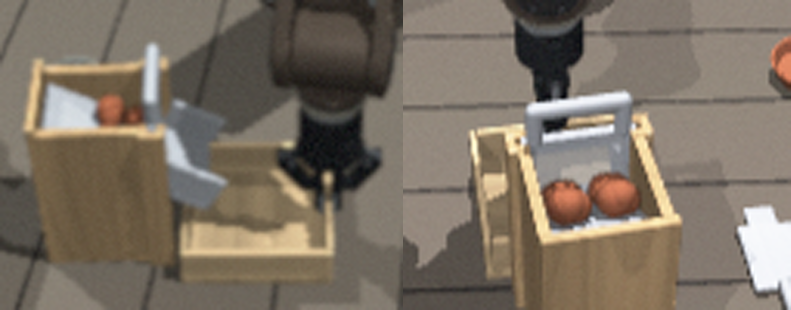

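The tray now stands under the spout, aligned with the feeder (feeder-frame centre about (0, 114) mm). I release it and rise.

```bash
python3 -m pendant '[[[1,0,0,0,0,0,0],[1,0,0,0,0,0,0],[1,0,0,0,0,0,0],[1,0,0,0,0,0,0],[1,0,0,0,0,0,0],[1,0,0,0,0,0,0],[1,0,0,0,0,0,0]]]'
python3 -m pendant '[[[1,0,0,-0.015,0,0,0],[1,0,0,-0.031,0,0,0],[1,0,0,-0.031,0,0,0],[1,0,0,-0.031,0,0,0],[1,0,0,-0.031,0,0,0],[1,0,0,-0.031,0,0,0],[1,0,0,-0.031,0,0,0],[1,0,0,-0.031,0,0,0],[1,0,0,-0.031,0,0,0],[1,0,0,-0.031,0,0,0],[1,0,0,-0.031,0,0,0],[1,0,0,0,0,0,0]]]'
python3 - <<'E'
from h import *
W=cam("wrist");cv2.imwrite("pics/w3.png",bot.capture("wrist")[...,::-1]);np.save("w3.npy",W[2])
F_=lambda x,y,z:[.552+x*.990-y*.139,-.148+x*.139+y*.990,z]
print(proj(W,[F_(-.042,0,.245),F_(.042,0,.245),F_(0,.115,.055)]))
E
```

```text
time: 5.13
position: [0.5233, 0.051, 0.0283]
eef_rot: [0.0, 0.998, 0.065, -0.0]
contact_force: [-0.0, -0.1, 0.1]
opening: 0.0854
finger_force: 0.0
time: 6.13
position: [0.5244, 0.051, 0.359]
eef_rot: [0.0, 0.998, 0.065, 0.004]
contact_force: [-0.5, 0.9, 0.6]
opening: 0.0855
finger_force: 0.0
[[450.44830817 226.49758934]
 [469.04329743 144.53363385]
 [307.31285176 152.96078696]]
```

View pics/w3.png

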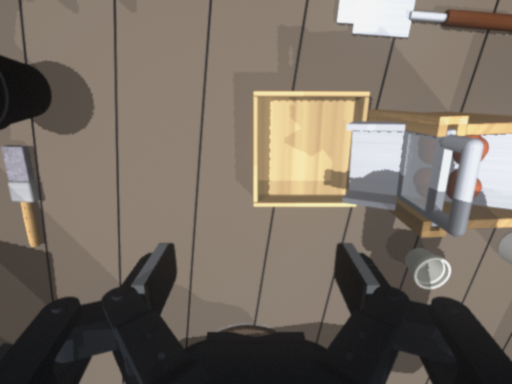

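The wrist view shows the tray under the spout, and the bar running from about (471,145) to (459,225), close to my prediction. I'll compute its position.

```bash
python3 - <<'E'
from h import *
W=cam("wrist");W=(W[0],W[1],np.load("w3.npy"))
D=cam("side");S=cam("scene")
for z in(.245,.25):
    a=plane(W,(471,145),z);b=plane(W,(459,225),z);print(z,a,b,(a+b)/2,np.linalg.norm(a-b),np.degrees(np.arctan2(*(a-b)[1::-1])))
print("tri",tri(W,(471,145),D,(195+364.5/5,185+85/5)),tri(W,(459,225),D,(195+207/5,185+100/5)))
# bar from side
b=lambda u,v:(195+u/5,185+v/5)
T=np.array([plane(W,p,.055)[:2] for p in((254,92),(369,92),(254,207))]);print("tray",T.round(4),T[1:].mean(0))
# spout lip corners z~.09
for p in((348,124),(344,203)):print(plane(W,p,.1))
print(bot.read_state()["position"])
E
```

```text
0.245 [ 0.59341321 -0.14416609  0.245     ] [ 0.51317881 -0.16209068  0.245     ] [ 0.55329601 -0.15312838  0.245     ] 0.08221222786871096 12.593252590330474
0.25 [ 0.59365306 -0.14016823  0.25      ] [ 0.51497981 -0.15774406  0.25      ] [ 0.55431644 -0.14895615  0.25      ] 0.08061259363863785 12.593252590330453
tri (array([ 0.59537875, -0.14416961,  0.24522805]), np.float64(0.003925890488561895)) (array([ 0.51094507, -0.15925537,  0.24835526]), np.float64(0.006616613115779909))
tray [[ 0.6174  0.0639]
 [ 0.6408 -0.1101]
 [ 0.4314  0.0395]] [ 0.53609657 -0.0352984 ]
[ 0.59139094 -0.07403745  0.1       ]
[ 0.47370058 -0.09567824  0.1       ]
[0.5238364  0.05096546 0.35602254]
```

```bash
python3 -m pendant '[[[1,0.0005,0.029,0,0,0,-0.03],[1,0.0005,0.029,0,0,0,0],[1,0.0005,0.029,0,0,0,0],[1,0.0005,0.029,0,0,0,0],[1,0.0005,0.029,0,0,0,0],[1,0.0005,0.029,0,0,0,0],[1,0.0005,0.029,0,0,0,0],[1,0,0,0.025,0,0,0],[1,0,0,0.025,0,0,0],[1,0,0,0,0,0,0]]]'
python3 - <<'E'
from h import *
W=cam("wrist");cv2.imwrite("pics/w4.png",bot.capture("wrist")[...,::-1]);np.save("w4.npy",W[2])
p=bot.read_state()["position"]
print(proj(W,[p,p*[1,1,0]+[0,0,.247]]))
E
```

```text
time: 7.02
position: [0.5565, -0.1489, 0.2978]
eef_rot: [-0.002, 0.997, 0.08, -0.004]
contact_force: [0.7, 0.4, -1.1]
opening: 0.0859
finger_force: 0.0
[[253.92009993 249.50900765]
 [254.51891803 212.12120936]]
```

View pics/w4.png

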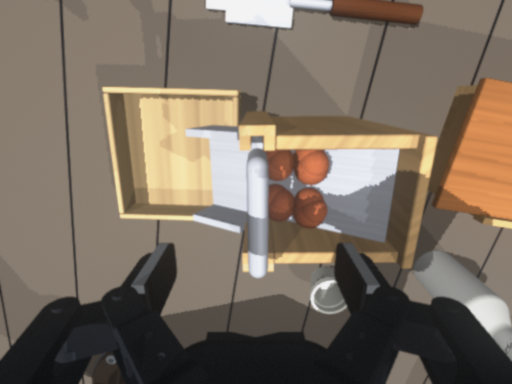

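The bar appears at column 258, rows 138–277, parallel to the gripper's pad faces. The TCP projects to (254.5,212), so I need about 3 mm more along tool y. All four lumps are visible in the hopper.

```bash
python3 -m pendant '[[[1,0,0.003,0.0,0,0,0],[1,0,0,0.018,0,0,0],[1,0,0,0.018,0,0,0],[1,0,0,0.018,0,0,0],[1,0,0,0.016,0,0,0],[1,0,0,0,0,0,0]]]' 60
python3 -m pendant '[[[0,0,0,0,0,0,0],[0,0,0,0,0,0,0],[0,0,0,0,0,0,0],[0,0,0,0,0,0,0],[0,0,0,0,0,0,0],[0,0,0,0,0,0,0],[0,0,0,0,0,0,0],[0,0,0,0,0,0,0]]]' 60
```

```text
time: 7.57
position: [0.5585, -0.1516, 0.232]
eef_rot: [-0.0, 0.997, 0.081, -0.001]
contact_force: [-0.3, -0.6, -0.4]
opening: 0.0856
finger_force: 0.0
time: 8.23
position: [0.5587, -0.1502, 0.2335]
eef_rot: [-0.002, 0.997, 0.08, -0.0]
contact_force: [-1.9, 11.9, 1.9]
opening: 0.0138
finger_force: 58.4
```

The bar is gripped. I raise the sash.

```bash
python3 -m pendant '[[[0,0,-0.001,-0.006,0,0,0],[0,0,0,-0.006,0,0,0],[0,0,0,-0.006,0,0,0],[0,0,0,-0.006,0,0,0],[0,0,0,-0.006,0,0,0],[0,0,0,-0.006,0,0,0],[0,0,0,-0.006,0,0,0],[0,0,0,-0.006,0,0,0],[0,0,0,-0.006,0,0,0],[0,0,0,-0.006,0,0,0],[0,0,0,-0.005,0,0,0],[0,0,0,0,0,0,0]]]' 80
python3 -m pendant '[[[0,0,0,0,0,0,0],[0,0,0,0,0,0,0],[0,0,0,0,0,0,0],[0,0,0,0,0,0,0],[0,0,0,0,0,0,0],[0,0,0,0,0,0,0],[0,0,0,0,0,0,0],[0,0,0,0,0,0,0],[0,0,0,0,0,0,0],[0,0,0,0,0,0,0],[0,0,0,0,0,0,0],[0,0,0,0,0,0,0]]]'
python3 - <<'E'
from h import *
im=bot.capture("scene")[...,::-1];b=bot.capture("side")[...,::-1];w=bot.capture("wrist")[...,::-1]
cv2.imwrite("pics/s3.png",np.vstack([np.hstack([cv2.resize(im[140:240,170:300],(390,300),interpolation=2),cv2.resize(b[150:250,195:325],(390,300),interpolation=2)]),np.hstack([cv2.resize(w,(390,293)),np.zeros((293,390,3),np.uint8)])]))
E
```

```text
time: 9.23
position: [0.5587, -0.1501, 0.299]
eef_rot: [-0.001, 0.997, 0.08, 0.0]
contact_force: [0.1, 7.2, 2.4]
opening: 0.0133
finger_force: 79.2
time: 10.23
position: [0.5587, -0.1502, 0.299]
eef_rot: [-0.001, 0.997, 0.08, 0.0]
contact_force: [0.3, 6.3, 1.7]
opening: 0.0132
finger_force: 79.3
```

View pics/s3.png

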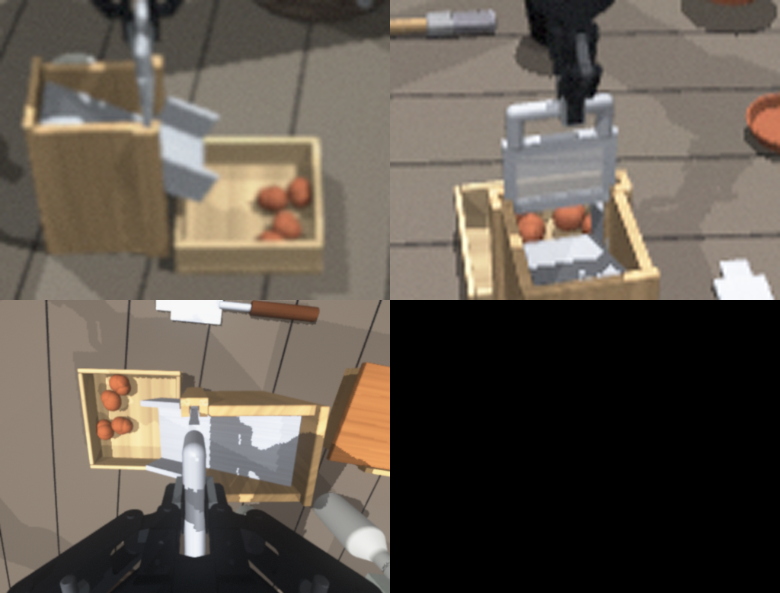

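All four lumps lie in the tray and the hopper is empty. I lower the sash, first to its starting height, then gently until it meets resistance.

```bash
python3 -m pendant '[[[0,0,0,0.006,0,0,0],[0,0,0,0.006,0,0,0],[0,0,0,0.006,0,0,0],[0,0,0,0.006,0,0,0],[0,0,0,0.006,0,0,0],[0,0,0,0.006,0,0,0],[0,0,0,0.006,0,0,0],[0,0,0,0.006,0,0,0],[0,0,0,0.006,0,0,0],[0,0,0,0.006,0,0,0],[0,0,0,0.004,0,0,0],[0,0,0,0,0,0,0]]]'
for i in 1 2 3; do :; done
python3 -m pendant '[[[0,0,0,0.001,0,0,0],[0,0,0,0,0,0,0],[0,0,0,0,0,0,0]]]'
python3 -m pendant '[[[0,0,0,0.001,0,0,0],[0,0,0,0,0,0,0],[0,0,0,0,0,0,0]]]'
```

```text
time: 11.38
position: [0.5586, -0.1501, 0.234]
eef_rot: [-0.001, 0.997, 0.08, -0.0]
contact_force: [2.4, 5.8, -7.6]
opening: 0.0133
finger_force: 78.4
time: 11.63
position: [0.5587, -0.1502, 0.2335]
eef_rot: [-0.001, 0.997, 0.08, -0.0]
contact_force: [0.6, 7.2, -2.4]
opening: 0.0132
finger_force: 79.0
time: 11.88
position: [0.5587, -0.1501, 0.2327]
eef_rot: [-0.001, 0.997, 0.08, 0.0]
contact_force: [0.4, 7.0, -0.8]
opening: 0.0131
finger_force: 79.2
```

```bash
python3 -m pendant '[[[0,0,0,0.001,0,0,0],[0,0,0,0,0,0,0],[0,0,0,0,0,0,0]]]' | sed -n '2p;4p'
python3 -m pendant '[[[0,0,0,0.001,0,0,0],[0,0,0,0,0,0,0],[0,0,0,0,0,0,0]]]'| sed -n '2p;4p'
python3 -m pendant '[[[0,0,0,0.001,0,0,0],[0,0,0,0,0,0,0],[0,0,0,0,0,0,0]]]'| sed -n '2p;4p'
```

```text
position: [0.5587, -0.1502, 0.2326]
contact_force: [-2.4, 7.4, 8.5]
position: [0.5588, -0.1502, 0.2326]
contact_force: [-4.7, 9.0, 15.6]
position: [0.5588, -0.1502, 0.2325]
contact_force: [-8.0, 10.2, 23.2]
```

The force builds to 23 N with no further travel, so the sash is on its stop. I relieve the push, release and rise.

```bash
python3 -m pendant '[[[0,0,0,-0.0015,0,0,0],[1,0,0,0,0,0,0],[1,0,0,0,0,0,0],[1,0,0,0,0,0,0],[1,0,0,0,0,0,0],[1,0,0,0,0,0,0],[1,0,0,0,0,0,0],[1,0,0,0,0,0,0],[1,0,0,0,0,0,0]]]'
python3 -m pendant '[[[1,0,0,-0.01,0,0,0],[1,0,0,-0.02,0,0,0],[1,0,0,-0.02,0,0,0],[1,0,0,-0.02,0,0,0],[1,0,0,-0.03,0,0,0],[1,0,0,-0.03,0,0,0],[1,0,0,0,0,0,0],[1,0,0,0,0,0,0]]]'
python3 - <<'E'
from h import *
im=bot.capture("scene")[...,::-1];b=bot.capture("side")[...,::-1];w=bot.capture("wrist")[...,::-1]
cv2.imwrite("pics/s4.png",np.vstack([np.hstack([cv2.resize(im[140:240,170:300],(390,300),interpolation=2),cv2.resize(b[170:270,195:325],(390,300),interpolation=2)]),np.hstack([cv2.resize(w,(390,293)),cv2.resize(im,(390,293))])]))
E
```

```text
time: 13.38
position: [0.5587, -0.1511, 0.2307]
eef_rot: [-0.0, 0.997, 0.08, -0.0]
contact_force: [0.6, -0.9, -0.3]
opening: 0.0849
finger_force: 0.0
time: 14.05
position: [0.5589, -0.151, 0.3629]
eef_rot: [0.001, 0.997, 0.08, 0.002]
contact_force: [-0.2, 0.7, -0.6]
opening: 0.0854
finger_force: 0.0
```

View pics/s4.png

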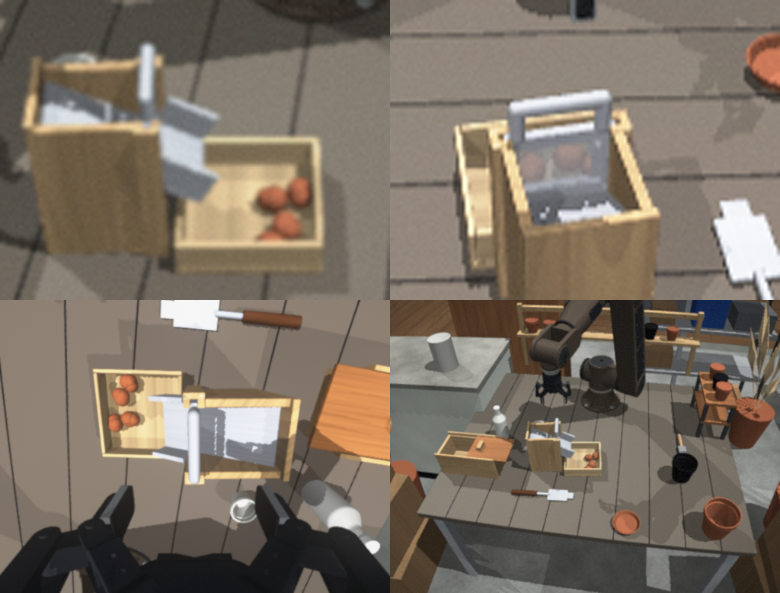

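The final pictures show four lumps in the tray under the spout, the sash shut with its bar back at its start height, and the bystanders where they were. The gripper is clear of everything, so I hand the job in.

```bash
python3 -c "
from workcell import bot
print(bot.sign_off())"
```

```text
the job is handed in; nothing more can be done
None
```

The job is handed in: the tray stands under the spout with all four lumps in it, the sash is pushed down onto its stop, and nothing else was moved; it took about 14 s of the 51 s allowed.

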